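# Seat the blue mixing palette on its three-point stand

### The job

Pick up the mixing palette with the blue paint and blue handle and set it on the dark three-seat stand, turned so that its green-capped nose foot goes into the green cone cup and the other two ball feet go into the V groove and onto the flat brass pad. Set it down rather than dropping it, let all three feet settle fully home, let go of it, and leave the yellow and red palettes where they are.

Things in the scene. Friction and masses are not known exactly. Their poses are not given: they have to be found in the camera images.
- blue_palette: Palette to move: white plate on three 18 mm steel balls, 0.26-0.47 kg. Origin level with ball bottoms, under the middle of the handle; x to the nose, z up. Ball x, y: (54, 0), (-30, 38), (-30, -38) mm. Plate 25 to 33 mm up (100 mm disc, 34 mm wide nose to x = 71 mm), wells and nose cap 4 mm higher. Blue bar handle 33 to 75 mm up, 36 mm along x, 18 mm thick along y: grip from above across y.
- yellow_palette: A palette of the same shape, size and frame with yellow paint and handle. Not to be moved.
- red_palette: A palette of the same shape, size and frame with red paint and handle. Not to be moved.
- stand: Fixed dark slab 160 x 136 x 12 mm, three slippery seats. Origin at table height, z up. x, y: green cone cup (54, 0), aluminium V groove (-30, 38) running towards the cone, flat brass pad (-30, -38) mm. Cone, groove: 34 mm wide at the rim, rim 37 mm up; a foot within 8 mm of the middle slides home. Home: palette origin 22 mm straight above this origin, axes parallel.
There are look-alikes about, which are no part of the job. Leave any orange or pink look-alike of the blue_palette alone. There is more than one size of the stand; the one meant has the size given above.

How it is judged (in metres and radians):
At the end, for the whole second after the job is handed in: Blue palette on the stand, released and still: origin within 10 mm of the stand's from above and 18 to 26 mm over it (home: 22 mm), pointing the stand's way within 10 degrees, level within 3.4 degrees; yellow and red palettes within 30 mm of their starts (horizontal distance between blue_palette and stand below 0.01 m and angle between the x axis of blue_palette and the x axis of stand, either way round below 0.175 rad and z of blue_palette in the frame of stand between 0.018 and 0.026 m and angle between blue_palette's own z axis and vertical below 0.06 rad and linear speed of blue_palette below 0.02 m/s and distance of each of yellow_palette, red_palette from where it was at the start of the episode below 0.03 m); the robot touches nothing.
It fails at once if the yellow or red palette is pushed away or lifted (more than 30 mm) (distance of any of yellow_palette, red_palette from where it was at the start of the episode above 0.03 m).
It fails at once if the blue palette is dropped onto the stand (faster than 0.7 m/s just over it, a fall of 25 mm) (horizontal distance between blue_palette and stand below 0.03 m and z of blue_palette in the frame of stand below 0.08 m and linear speed of blue_palette above 0.7 m/s).
It also fails if it takes over 38 s, if anything falls off the work surface, if the arm or the gripper's body presses on something with over 40 N, if the wrist force passes 120 N, or if a joint passes its speed limit or range.

### The arm

A 6-joint arm with a two-finger parallel gripper is mounted at the origin on the work surface. World frame = base frame: x ahead of the robot, y to its left, z up, the work surface at z = 0. Lengths are in mm, angles in rad, forces in N, time in s.
With the tool pointing down it reaches from about 300 to 775 mm from the base axis. Payload 14.6 kg.
Tool frame: the origin (TCP) lies on the mounting face of the last link; the fingertips stand 199 mm ahead of it and the grasp point (between the pads) lies 180 mm ahead of it; z points along the fingers, y is the line along which they close (so a half turn about z gives the same grasp; the last joint's range is limited). The gripper opens to 94 mm and grips with 3 to 60 N. Pads are 16 mm wide; open, the fingers measure 119 mm over their backs; the gripper's body (75 mm by 177 mm) begins 78 mm behind the grasp point.
Start: joints at [-1.197, 0.3, 1.521, -0, 1.321, -0.067], TCP at [234.657, -497.42, 404.646] pointing down, gripper open.
Joint ranges: [-3.03, 3.03], [-0.79, 2.21], [0.23, 2.52], [-1.04, 4.18], [0, 3.07], [-2.55, 2.55]. Speed limits (rad/s): [2.22, 2.22, 2.57, 3.14, 3.14, 3.14].

### API

Orientations are given as [roll, pitch, yaw] about the fixed x, y, z axes, in that order (R = Rz(yaw) Ry(pitch) Rx(roll)).
In Python, from cell import manip gives the robot as it stands. The module is installed in compiled form; this text tells all that it offers.
- The arm moves only by the shell command python3 -m creep 'ROWS' [FORCE]. ROWS is a JSON object of lists of equal length, an entry for each row: "slide": the shift along the world's x, y, z in cm, a list of three; "turn": the turn about the world's z in rad; "claw": the opening, from 0 (shut) to 1 (fully open). A call has 1 to 8 rows; each row shifts and turns the commanded pose from where the row before left it; what a row does not reach is not made up. A row lasts 1/8 s, in which the tool goes at most 62.5 mm and 10.7 degrees, less where a joint would pass 70% of its speed; a pose out of reach is approached as far as the arm can. A call with a gripper value outside its range is refused whole. The fingers move at their own pace and stop on an object; FORCE is the grip in N (left out, the last holds). Time passes only in rows, so rows that do not move let the fingers close. It gives the time, the measured TCP pose, the force, the opening and the grip force at its end, in the units of the state.
- manip.read_state(): the state, without advancing time (a new reading comes with each control period).
- manip.camera(name): name is "side" or "top"; returns (picture, depth): 384x512x3 uint8, red, green, blue; 384x512 float32, mm along the optical axis (not along the pixel's ray), 0 where there is no reading.
- manip.calibration(name): a dict with "intrinsics" (3x3 intrinsics, pixels), "pose" (4x4, takes a point from camera to world coordinates). Camera axes: x right, y up, looking along -z (the intrinsics and any distortion apply to the point x, -y, -z); pixel columns grow to the right and rows downward; lengths in mm; the calibration is good to about 2 mm. A picture is of the moment at which its call begins. calibration takes no time and is no camera call.
- manip.sign_off(): hands the job in; it is judged then, once.
Trained networks look in the newest picture that a camera, given by its name, has taken for a name from the list of things; names that differ only in an ending like _2 or _b are one class to them, and where a whole thing is asked for, a point or a joint stands for the part that bears it (a point fixed in the world has none). Each returns a list of dicts, best first, with "score" (0 to 1); they miss things now and then, are a little off and sometimes report something else, mostly with a low value. They report only what shows in the picture. A call takes as long as a camera call. They do not tell look-alikes from the thing itself.
- manip.cut_out(query, camera): "mask" (384x512 bool, what is visible of it) and "position" ([column, row] in pixels, amid what is visible of it).
The state is a dict: "clock": time; "joints": joint angles; "qd": joint speeds; "effort": joint torques, N m; "eef_pos": TCP position; "eef_rot": TCP orientation; "wrist_force": force on the tool from outside, world axes, zero at the start; "moment": the same for the moment, N m; "finger_gap": finger opening in mm; "finger_force": force on a finger pad.
Only numpy, scipy, OpenCV 4.12 (cv2) and the standard library are available. Lean on these libraries where they do the work, as an engineer would, in place of code of your own. Each camera call takes 0.05 s, during which the arm holds its last target. There are 200 camera calls.

## Working session

There is one attempt and no reset: what is moved stays moved. The work goes in short steps, Python scripts to look and compute and a shell command to move; the robot and the scene stay as the last step left them, time stands still between calls to the robot, and variables do not carry over. Pictures are saved under pics/ and viewed, at most 10 in all, crops included, and the job is handed in when it is done.

```bash
mkdir -p pics
cat > h.py <<'E'
import numpy as np, cv2
from cell import manip
def grab(n):
    p,d=manip.camera(n); return p,d
def cloud(n,d):
    c=manip.calibration(n);K=np.array(c["intrinsics"]);T=np.array(c["pose"])
    v,u=np.mgrid[0:d.shape[0],0:d.shape[1]]
    x=(u-K[0,2])/K[0,0]*d;y=(v-K[1,2])/K[1,1]*d
    P=np.stack([x,-y,-d],-1)@T[:3,:3].T+T[:3,3]; P[d<=0]=np.nan
    return P
E
python3 - <<'E'
from h import *
for n in("top","side"):
    p,d=grab(n); cv2.imwrite(f"pics/{n}0.png",p[:,:,::-1]); np.savez(f"{n}0.npz",p=p,d=d)
    print(n,manip.calibration(n))
    P=cloud(n,d)
    for q in("blue_palette","stand"):
        for r in manip.cut_out(q,n):
            m=r["mask"];print(q,r["score"],r["position"],m.sum(),np.nanmedian(P[m],0).round())
E
```

```text
top {'intrinsics': array([[471.84242499,   0.        , 258.91271554],
       [  0.        , 471.84242499, 188.99732391],
       [  0.        ,   0.        ,   1.        ]]), 'pose': array([[-2.81057288e-02,  9.80289618e-01, -1.95556471e-01,
         2.48504863e+02],
       [-9.99531121e-01, -2.99383685e-02, -6.42127152e-03,
        -2.83435687e+01],
       [-1.21493475e-02,  1.95284304e-01,  9.80671420e-01,
         1.47233314e+03],
       [ 0.00000000e+00,  0.00000000e+00,  0.00000000e+00,
         1.00000000e+00]])}
blue_palette 0.84 [290.0, 217.6] 913 [ 434. -114.   34.]
blue_palette 0.71 [162.4, 112.6] 857 [792. 281.  34.]
blue_palette 0.62 [243.9, 167.4] 899 [608.  30.  33.]
stand 0.7 [368.6, 263.2] 1121 [ 299. -348.    9.]
stand 0.6 [344.0, 190.7] 2120 [ 528. -285.   13.]
side {'intrinsics': array([[415.25838621,   0.        , 257.33667336],
       [  0.        , 415.25838621, 190.39850525],
       [  0.        ,   0.        ,   1.        ]]), 'pose': array([[-9.91154988e-01,  1.02476291e-01, -8.43231827e-02,
         4.74242360e+02],
       [-1.32348286e-01, -7.16429713e-01,  6.84990801e-01,
         6.80687253e+02],
       [ 9.78368322e-03,  6.90092078e-01,  7.23655445e-01,
         7.87178717e+02],
       [ 0.00000000e+00,  0.00000000e+00,  0.00000000e+00,
         1.00000000e+00]])}
blue_palette 0.96 [123.3, 296.8] 1873 [789. 297.  33.]
blue_palette 0.75 [233.6, 212.0] 1279 [608.  42.  33.]
blue_palette 0.66 [310.1, 175.2] 1044 [ 435. -102.   33.]
stand 0.83 [276.4, 139.3] 1714 [ 529. -265.   11.]
stand 0.72 [356.9, 131.2] 707 [ 300. -337.    7.]
stand 0.46 [235.8, 210.4] 1244 [606.  42.  33.]
```

View pics/top0.png

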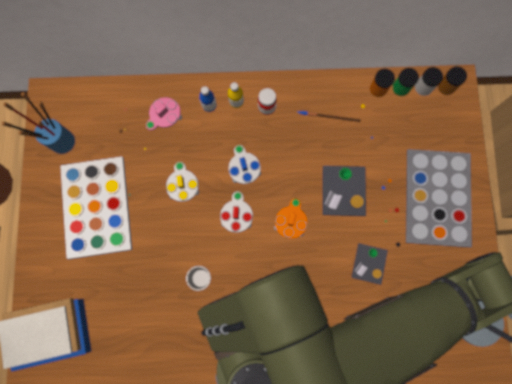

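View pics/side0.png

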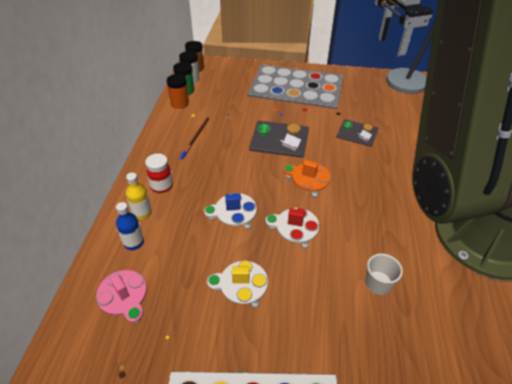

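The blue palette is at top (244,167), with its green nose pointing up at (239,150). The large stand is at top (344,190), with its green cone at (346,174) and its brass pad at (357,201). The smaller stand at (370,264) and the orange and pink palettes are look-alikes.

```bash
cat > est.py <<'E'
from h import *
def est(n,p,d,ctr,R=95,zmin=3):
    P=cloud(n,d); hsv=cv2.cvtColor(p,cv2.COLOR_RGB2HSV); H,S,V=[hsv[...,i].astype(int) for i in range(3)]
    near=np.hypot(P[...,0]-ctr[0],P[...,1]-ctr[1])<R
    return P,H,S,V,near
def green(P,H,S,V,near): return near&(H>50)&(H<90)&(S>110)
def blue(P,H,S,V,near): return near&(H>100)&(H<130)&(S>110)
def yaw(a,b): return float(np.arctan2(b[1]-a[1],b[0]-a[0]))
E
python3 - <<'E'
from est import *
for n in("top","side"):
    z=np.load(n+"0.npz");p,d=z["p"],z["d"]
    A=est(n,p,d,(608,35));P=A[0]
    g=np.nanmean(P[green(*A)],0)
    h=P[blue(*A)&(P[...,2]>60)]
    w=P[A[4]&(P[...,2]>22)&(P[...,2]<45)]; 
    print(n,"cap",g.round(1),"handle",len(h),h.mean(0).round(1),cv2.minAreaRect(h[:,:2].astype(np.float32)),"yaw",yaw(h.mean(0),g))
    (c,r)=cv2.minEnclosingCircle(w[np.hypot(*(w[:,:2]-g[:2]).T)>35][:,:2].astype(np.float32)); print(" disc",c,r,"yaw",yaw(c,g))
    A=est(n,p,d,(528,-280),120);P,H,S,V,near=A
    g=np.nanmean(P[green(*A)],0)
    b=P[near&(H>8)&(H<28)&(S>120)&(P[...,2]>20)&(V>110)]
    a=P[near&(S<60)&(V>150)&(P[...,2]>15)]
    s=near&(V<110)&(S<90)&(P[...,2]>4)&(P[...,2]<25)
    r=cv2.minAreaRect(P[s][:,:2].astype(np.float32))
    print(" cone",g.round(1),"brass",len(b),b.mean(0).round(1),"alu",len(a),a.mean(0).round(1),"slab",r)
    # rigid fit
    src=np.array([[54,0],[-30,38],[-30,-38]]);dst=np.array([g,a.mean(0),b.mean(0)])[:,:2]
    u=src-src.mean(0);v=dst-dst.mean(0)
    th=np.arctan2((u[:,0]*v[:,1]-u[:,1]*v[:,0]).sum(),(u*v).sum());R=np.array([[np.cos(th),-np.sin(th)],[np.sin(th),np.cos(th)]])
    t=dst.mean(0)-R@src.mean(0);print(" stand",t,th,(dst-(src@R.T+t)).round(1).tolist())
print(manip.read_state())
E
```

```text
top cap [603.3  44.3  35.8] handle 40 [609.5  27.   73.9] ((609.810546875, 27.099576950073242), (29.491743087768555, 11.838889122009277), 17.64400863647461) yaw 1.9138766298686951
 disc (598.0758666992188, 46.595008850097656) 84.77714538574219 yaw -0.41521618670131216
 cone [ 577.5 -290.6   29.2] brass 86 [ 492.3 -319.1   23.1] alu 105 [ 491.7 -251.8   27.4] slab ((528.02392578125, -286.48175048828125), (133.36520385742188, 157.43072509765625), 86.7508544921875)
 stand [ 522.46314507 -287.24353647] -0.03638351573722822 [[1.0, -1.4], [-2.2, -3.6], [1.2, 5.0]]
side cap [608.5  48.8  35.6] handle 118 [611.7  35.9  70.6] ((612.230712890625, 32.26703643798828), (33.304996490478516, 19.31403923034668), 18.961742401123047) yaw 1.8089345845955729
 disc (597.4244384765625, 46.707977294921875) 83.2547378540039 yaw 0.18691721441338183
 cone [ 578.  -287.    28.6] brass 60 [ 490.  -314.8   21.3] alu 152 [ 492.7 -246.3   27. ] slab ((529.4077758789062, -280.5485534667969), (139.03555297851562, 156.3312225341797), 86.65452575683594)
 stand [ 522.21230136 -282.84402631] -0.06220531504674331 [[1.9, -0.8], [-2.0, -3.3], [0.1, 4.1]]
{'clock': 0.3, 'joints': array([-1.19662471e+00,  3.00096290e-01,  1.52115123e+00, -2.71657968e-07,
        1.32067053e+00, -6.66230786e-02]), 'qd': array([-0.00202764, -0.00036423, -0.00059732, -0.00061101, -0.00017166,
        0.00081972]), 'effort': array([-1.48928804e-03, -5.31163931e+01, -3.52479458e+01,  7.07370951e-02,
        2.26548454e-02, -5.08648986e-05]), 'eef_pos': array([ 234.64653878, -497.4302163 ,  404.47382861]), 'eef_rot': array([-3.14126796e+00, -2.14006210e-05,  4.40794756e-01]), 'wrist_force': array([ 0.96324966,  0.60059495, -0.73892798]), 'moment': array([0.04570158, 0.02516045, 0.02029745]), 'finger_force': 0.0, 'finger_gap': 94.00195740275062}
```

Run:
```python
from est import *
for n in("top","side"):
    z=np.load(n+"0.npz");p,d=z["p"],z["d"]
    A=est(n,p,d,(608,35));P=A[0]
    g=np.nanmean(P[green(*A)&(P[...,0]>625)],0)
    m=A[4]&(A[2]<60)&(A[3]>150)&(P[...,2]>25)&(P[...,2]<42)&(P[...,0]>548)
    w=P[m]; w=w[np.hypot(*(w[:,:2]-g[:2]).T)>32]
    h=P[blue(*A)&(P[...,2]>60)].mean(0)
    c,r=cv2.minEnclosingCircle(w[:,:2].astype(np.float32)); f=cv2.fitEllipse(cv2.convexHull(w[:,:2].astype(np.float32)))
    print(n,"cap",g.round(1),"disc",c,r,"ell",f,"yaws",yaw(c,g),yaw(f[0],g),yaw(h,g), "dist",np.hypot(*(g[:2]-c)))
```

```text
top cap [666.3  40.8  35.6] disc (607.3292846679688, 25.650514602661133) 49.77202224731445 ell ((607.115966796875, 25.951648712158203), (95.44268798828125, 98.44422912597656), 58.37813186645508) yaws 0.25195237273699467 0.2463012391362594 0.23841332269697332 dist 60.88315122748561
side cap [667.3  46.5  35.5] disc (606.1947021484375, 30.77877426147461) 50.994110107421875 ell ((606.8896484375, 31.40144157409668), (97.0123291015625, 100.54109954833984), 12.60816764831543) yaws 0.25113965691648427 0.24422438223891182 0.1881248055083497 dist 63.07089855940512
```

```bash
python3 -m creep '{"slide":[[2.33,3.29,0],[2.33,3.29,0],[2.33,3.29,0],[2.33,3.29,0],[2.33,3.29,0],[2.33,3.29,0],[2.33,3.29,0],[2.33,3.29,0]],"turn":[-0.024,-0.024,-0.024,-0.024,-0.024,-0.024,-0.024,-0.024],"claw":[1,1,1,1,1,1,1,1]}' 20 && python3 -m creep '{"slide":[[2.33,3.29,0],[2.33,3.29,0],[2.33,3.29,0],[2.33,3.29,0],[2.33,3.29,0],[2.33,3.29,0],[2.33,3.29,0],[2.33,3.29,0]],"turn":[0,0,0,0,0,0,0,0],"claw":[1,1,1,1,1,1,1,1]}'
```

```text
clock: 1.3
eef_pos: [421.6, -233.0, 404.7]
eef_rot: [3.141, -0.0, 0.248]
wrist_force: [0.2, -0.5, 0.1]
finger_gap: 94.3
finger_force: 0.0
clock: 2.3
eef_pos: [608.1, 30.2, 404.6]
eef_rot: [-3.142, 0.0, 0.249]
wrist_force: [0.3, -0.3, 0.4]
finger_gap: 94.3
finger_force: 0.0
```

```bash
python3 -m creep '{"slide":[[0,0,-3],[0,0,-3],[0,0,-2.5],[0,0,-1.5],[0,0,0]],"turn":[0,0,0,0,0],"claw":[1,1,1,1,1]}'
python3 - <<'E'
from h import *
p,d=grab("side"); np.savez("side1.npz",p=p,d=d)
cv2.imwrite("pics/s1.png",cv2.resize(p[130:280,150:350,::-1],(800,600)))
E
```

```text
clock: 2.92
eef_pos: [607.4, 29.0, 304.0]
eef_rot: [-3.141, 0.001, 0.249]
wrist_force: [0.1, -0.1, 0.2]
finger_gap: 94.1
finger_force: 0.0
```

View pics/s1.png

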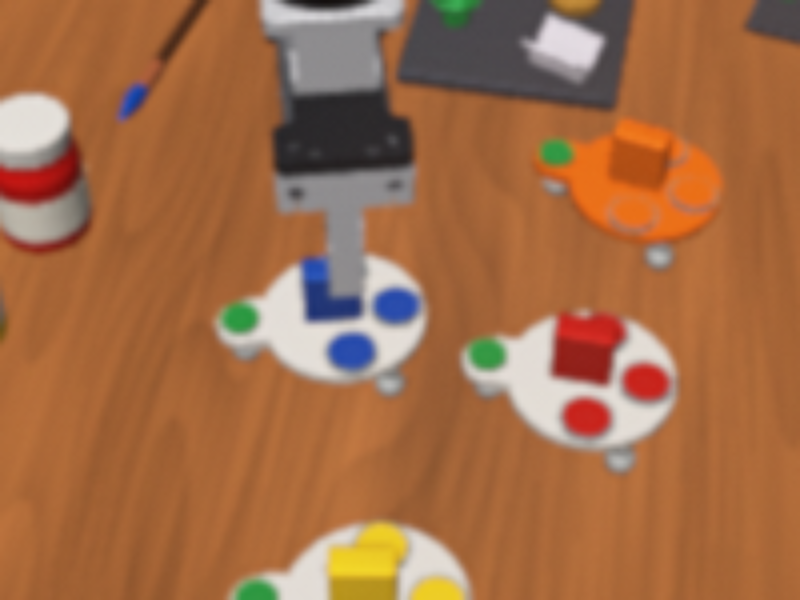

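The near finger sits in front of the blue handle at crop (345,260), over the middle of the palette, so I'll go down and grip.

```bash
python3 -m creep '{"slide":[[0,0,-2],[0,0,-2],[0,0,-1.4],[0,0,-1],[0,0,0],[0,0,0]],"turn":[0,0,0,0,0,0],"claw":[1,1,1,1,1,0.6]}' 25 && python3 -m creep '{"slide":[[0,0,0],[0,0,0],[0,0,0],[0,0,0],[0,0,0],[0,0,0],[0,0,0],[0,0,0]],"turn":[0,0,0,0,0,0,0,0],"claw":[0.4,0.3,0.2,0.1,0,0,0,0]}' 25
```

```text
clock: 3.72
eef_pos: [607.6, 29.0, 241.4]
eef_rot: [3.141, -0.001, 0.249]
wrist_force: [0.2, 0.7, 0.8]
finger_gap: 86.9
finger_force: 0.0
clock: 4.72
eef_pos: [607.5, 28.9, 240.7]
eef_rot: [3.141, -0.0, 0.249]
wrist_force: [1.6, -0.7, 1.0]
finger_gap: 17.6
finger_force: 25.0
```

```bash
python3 -m creep '{"slide":[[0,0,1],[0,0,2],[0,0,3],[0,0,3],[0,0,1],[0,0,0]],"turn":[0,0,0,0,0,0],"claw":[0,0,0,0,0,0]}' 35 && python3 -m creep '{"slide":[[-0.6,-2.4,0],[-1.2,-4.4,0],[-1.2,-4.4,0],[-1.2,-4.4,0],[-1.2,-4.4,0],[-1.2,-4.4,0],[-1.2,-4.4,0],[-0.7,-2.5,0]],"turn":[-0.02,-0.04,-0.05,-0.05,-0.05,-0.05,-0.03,-0.015],"claw":[0,0,0,0,0,0,0,0]}' && python3 -m creep '{"slide":[[0,0,-1],[0,0,-1],[0,0,-0.5],[0,0,0]],"turn":[0,0,0,0],"claw":[0,0,0,0]}'
cat > rel.py <<'E'
from est import *
import sys
for n in("top","side"):
    p,d=grab(n);cv2.imwrite(f"pics/{n}_{sys.argv[1]}.png",p[:,:,::-1]); np.savez(f"{n}2.npz",p=p,d=d)
    A=est(n,p,d,(530,-285),130);P=A[0];S,V,Z=A[2],A[3],P[...,2]
    g=green(*A)&(Z>80)
    w=P[A[4]&(S<60)&(V>150)&(Z>85)&(Z<125)]
    G=np.nanmean(P[g],0) if g.any() else np.zeros(3)
    w=w[np.hypot(*(w[:,:2]-G[:2]).T)>32]
    f=cv2.fitEllipse(cv2.convexHull(w[:,:2].astype(np.float32)))
    print(n,g.sum(),"cap",G.round(1),len(w),"plate z",np.median(w[:,2]),f,"yaw",yaw(f[0],G),np.hypot(*(G[:2]-f[0])))
s=manip.read_state();print(s["clock"],s["eef_pos"],s["eef_rot"],s["finger_gap"])
E
python3 rel.py a
```

```text
clock: 5.48
eef_pos: [607.3, 29.0, 341.1]
eef_rot: [3.141, -0.001, 0.249]
wrist_force: [0.8, -0.1, -4.8]
finger_gap: 17.9
finger_force: 35.0
clock: 6.48
eef_pos: [521.5, -285.9, 339.1]
eef_rot: [-3.141, 0.002, -0.058]
wrist_force: [-0.0, 0.7, -2.8]
finger_gap: 18.2
finger_force: 35.0
clock: 6.98
eef_pos: [522.7, -283.4, 315.0]
eef_rot: [-3.141, 0.001, -0.055]
wrist_force: [-0.0, 0.7, -3.2]
finger_gap: 17.8
finger_force: 35.0Traceback (most recent call last):
  File "rel.py", line 10, in <module>
    f=cv2.fitEllipse(cv2.convexHull(w[:,:2].astype(np.float32)))
cv2.error: OpenCV(4.12.0) /io/opencv/modules/imgproc/src/shapedescr.cpp:356: error: (-215:Assertion failed) n >= 0 && (depth == CV_32F || depth == CV_32S) in function 'fitEllipseNoDirect'
```

View pics/top_a.png

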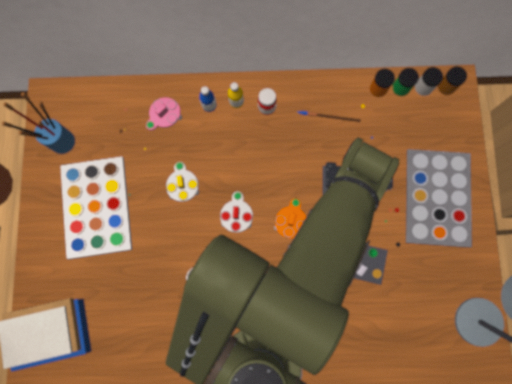

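The top camera is blocked: the arm covers the stand at about (350,190). I'll use the side camera only.

```bash
sed -i 's/("top","side")/("side",)/' rel.py
cat >> rel.py <<'E'
cv2.imwrite("pics/s_%s.png"%sys.argv[1],cv2.resize(p[70:190,210:370,::-1],(800,600)))
E
python3 rel.py b
```

```text
side 21 cap [ 584.1 -282.8  110.3] 326 plate z 106.1763916559002 ((520.79931640625, -278.6296691894531), (96.83560180664062, 101.41213989257812), 177.61944580078125) yaw -0.06495986295941937 63.48219989450431
7.075 [ 522.68462731 -283.67196993  315.8460814 ] [ 3.14141429e+00 -2.66349242e-04 -5.55413051e-02] 17.518565277990298
```

View pics/s_b.png

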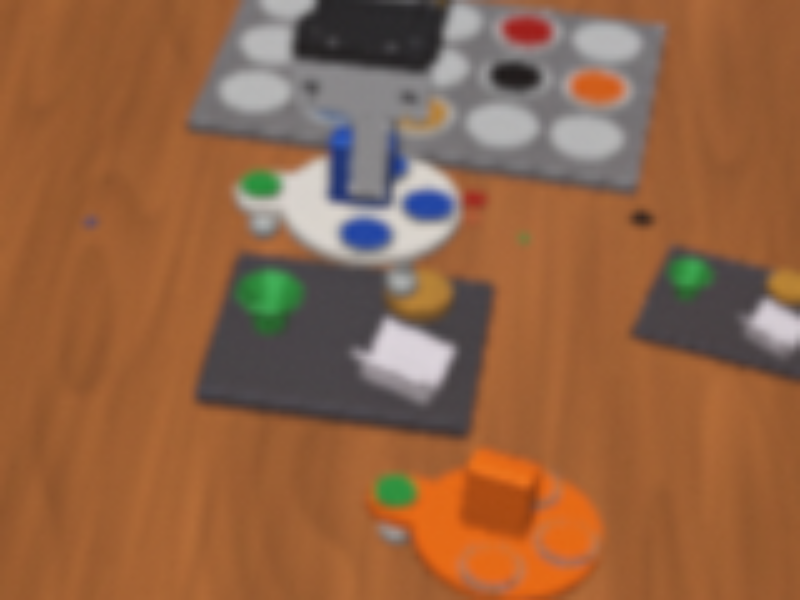

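```bash
python3 -m creep '{"slide":[[0.1,-0.15,-0.5],[0,0,-1],[0,0,-1],[0,0,-0.8],[0,0,-0.6],[0,0,-0.3],[0,0,0],[0,0,0]],"turn":[0,0,0,0,0,0,0,0],"claw":[0,0,0,0,0,0,0,0]}' && python3 -m creep '{"slide":[[0,0,-0.2],[0,0,-0.2],[0,0,-0.2],[0,0,0],[0,0,0]],"turn":[0,0,0,0,0],"claw":[0,0,0,0,0]}'
```

```text
clock: 8.07
eef_pos: [523.5, -285.5, 273.9]
eef_rot: [3.141, -0.0, -0.056]
wrist_force: [0.0, -0.4, -3.5]
finger_gap: 17.7
finger_force: 35.0
clock: 8.7
eef_pos: [523.2, -285.6, 268.0]
eef_rot: [3.142, 0.001, -0.056]
wrist_force: [-5.4, 1.1, 3.9]
finger_gap: 17.7
finger_force: 35.0
```

```bash
python3 -m creep '{"slide":[[-0.2,0,0],[-0.2,0,0],[0,0,-0.1],[0,0,-0.1],[0,0,0],[0,0,0]],"turn":[0,0,0,0,0,0],"claw":[0,0,0,0,0,0]}'
```

```text
clock: 9.45
eef_pos: [519.5, -285.5, 265.6]
eef_rot: [-3.142, 0.0, -0.056]
wrist_force: [0.5, -0.3, -3.0]
finger_gap: 17.9
finger_force: 35.0
```

```bash
python3 -m creep '{"slide":[[0,0,-0.1],[0,0,-0.1],[0,0,0],[0,0,0]],"turn":[0,0,0,0],"claw":[0,0,0,0]}'
```

```text
clock: 9.95
eef_pos: [519.4, -285.3, 264.1]
eef_rot: [-3.141, 0.0, -0.056]
wrist_force: [-3.9, 4.0, 4.4]
finger_gap: 17.8
finger_force: 35.0
```

```bash
python3 -m creep '{"slide":[[-0.1,0.1,0],[0,0,-0.1],[0,0,0],[0,0,0]],"turn":[0,0,0,0],"claw":[0,0,0,0]}'
```

```text
clock: 10.45
eef_pos: [518.5, -284.3, 262.9]
eef_rot: [-3.141, -0.0, -0.056]
wrist_force: [-2.5, 4.2, 3.9]
finger_gap: 17.4
finger_force: 35.0
```

```bash
python3 -m creep '{"slide":[[0,0,0],[0,0,0],[0,0,0],[0,0,0],[0,0,0],[0,0,0]],"turn":[0,0,0,0,0,0],"claw":[0.2,0.25,0.35,0.5,0.6,0.6]}' 5 && python3 -m creep '{"slide":[[0,0,1],[0,0,2],[0,0,3],[0,0,4],[0,0,4],[0,0,4],[0,0,2],[0,0,0]],"turn":[0,0,0,0,0,0,0,0],"claw":[0.6,0.6,0.6,0.6,0.6,0.6,0.6,0.6]}' && python3 -m creep '{"slide":[[-3,4,0],[-3,5,0],[-3,5,0],[-3,5,0],[-3,5,0],[-3,5,0],[-2,3,0],[0,0,0]],"turn":[0,0,0,0,0,0,0,0],"claw":[1,1,1,1,1,1,1,1]}'
cat > fin.py <<'E'
from est import *
for n in("top","side"):
    p,d=grab(n);A=est(n,p,d,(520,-285),130);P,H,S,V,near=A;Z=P[...,2]
    G=np.nanmean(P[green(*A)&(Z>45)],0)
    w=P[near&(S<60)&(V>150)&(Z>44)&(Z<66)];w=w[np.hypot(*(w[:,:2]-G[:2]).T)>32]
    c=np.linalg.lstsq(np.c_[w[:,:2],np.ones(len(w))],w[:,2],rcond=None)[0]
    f=cv2.fitEllipse(cv2.convexHull(w[:,:2].astype(np.float32)))
    print(n,"cap",G.round(1),"disc",f,"tilt",c[:2],"z",np.median(w[:,2]),"yaw",yaw(f[0],G))
    cv2.imwrite(f"pics/{n}_end.png",cv2.resize(p[70:190,210:370,::-1] if n=="side" else p[140:250,270:420,::-1],(800,600)))
E
python3 fin.py
```

```text
clock: 11.2
eef_pos: [518.4, -284.5, 262.6]
eef_rot: [3.142, 0.0, -0.056]
wrist_force: [-0.2, 0.1, 0.9]
finger_gap: 55.8
finger_force: 0.0
clock: 12.2
eef_pos: [518.2, -284.4, 464.5]
eef_rot: [3.14, -0.003, -0.056]
wrist_force: [-0.2, 0.7, -1.0]
finger_gap: 56.3
finger_force: 0.0
clock: 13.2
eef_pos: [317.4, 36.6, 462.2]
eef_rot: [-3.141, -0.0, -0.053]
wrist_force: [-0.6, 0.1, 0.6]
finger_gap: 93.8
finger_force: 0.0
top cap [ 578.6 -288.6   58.5] disc ((517.1347045898438, -284.2862854003906), (95.740234375, 99.30341339111328), 41.48847198486328) tilt [-0.00871385 -0.00109298] z 54.83929278543155 yaw -0.07038467691470847
side cap [ 580.2 -283.2   57.9] disc ((517.5531616210938, -280.51495361328125), (96.53827667236328, 102.25787353515625), 9.956269264221191) tilt [-0.00406634 -0.01829989] z 53.45160958967665 yaw -0.04260625903978011
```

View pics/side_end.png

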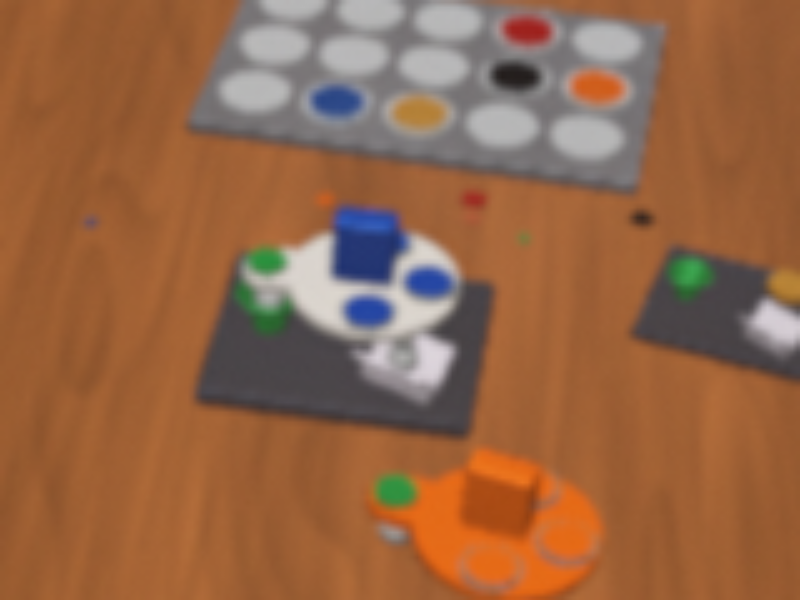

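View pics/top_end.png

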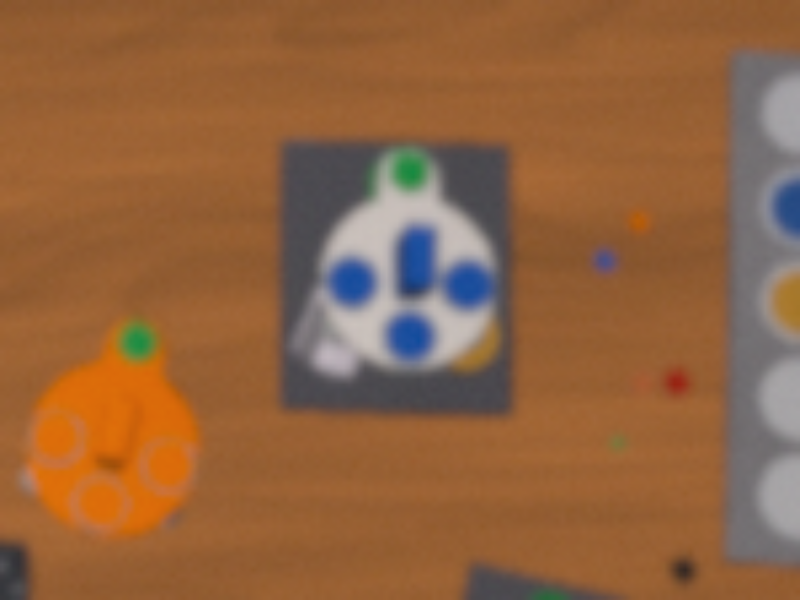

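Both views show the blue palette on the stand with its nose foot in the green cone (side crop 268,300) and a ball in the groove (405,355). The plate top is at about 54–55 mm and level, which matches home height (22 + 33 mm). The gripper is clear, so I'm handing in.

```bash
python3 -c "
from cell import manip
print(manip.sign_off())"
```

```text
the job is handed in; nothing more can be done
None
```

The blue palette is on the three-seat stand, nose foot in the green cone, level at home height and released; the yellow and red palettes were not touched, and the job is handed in at about 13 s of the 38 s allowed (no verdict came back).

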